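Check a fired lid on the sprung depth gauge

ROBOT

A 7-joint arm with a two-finger parallel gripper is mounted at the origin on the work surface. World frame = base frame: x ahead of the robot, y to its left, z up, the work surface at z = 0. Lengths are in m, angles in rad, forces in N, time in s.
With the tool pointing down it reaches from about 0.425 to 0.925 m from the base axis. Payload 6.8 kg.
Tool frame: the origin (TCP) lies between the finger pads, 19 mm behind the fingertips; this is the grasp point; z points along the fingers, y is the line along which they close (so a half turn about z gives the same grasp; the last joint's range is limited). The gripper opens to 85 mm and grips with 20 to 120 N. Pads are 22 mm wide; open, the fingers measure 114 mm over their backs; the gripper's body (76 mm by 85 mm) begins 54 mm behind the grasp point. The pads swing forward as they close: fully open they stand 13 mm farther back than shut.
Start: joints at [-1.28, 0.477, 0.022, 1.555, -0.011, 1.109, -0.083], TCP at [0.262, 0.622, 0.25] pointing down, gripper open.
Joint ranges: [-2.96, 2.96], [-0.34, 2.1], [-1.41, 1.46], [0.24, 2.44], [-1.37, 4.51], [0.17, 1.92], [-2.96, 2.96]. Speed limits (rad/s): [2.39, 2.39, 3.14, 3.14, 3.14, 3.14, 3.14].

INTERFACE

Orientations are given as a rotation vector (axis times angle).
In Python, from bench import r, optics gives the robot as it stands.
- The arm moves only by the shell command python3 -m creep 'ROWS' [FORCE]. ROWS is a JSON object whose one key "rows" holds a list of rows, each a list of 7 numbers: the shift along the tool's x, y, z in units of 25 mm (1.0 is 25 mm), then the turn, a rotation vector about the tool's x, y, z in units of 8 degrees (1.0 is 8 degrees), then the finger opening in mm, from 0 to 85.4. A call has 1 to 10 rows; each row is the pose to reach, as a shift and turn from the pose commanded when the call began, along the tool's axes at that moment; what a row does not reach only later rows make up. A row lasts 1/8 s, in which the tool goes at most 62.5 mm and 10.7 degrees, less where a joint would pass 70% of its speed; a pose out of reach is approached as far as the arm can. A call with a gripper value outside its range is refused whole. The fingers move at their own pace and stop on an object; FORCE is the grip in N (left out, the last holds). Time passes only in rows, so rows that repeat a pose let the fingers close. It gives the time, the measured TCP pose, the force, the opening and the grip force at its end, in the units of the state.
- r.get_obs(): the state, without advancing time (a new reading comes with each control period).
- optics.grab_frame(name): name is "scene" or "top" or "wrist"; returns a dict with "color" (420x560x3 uint8, blue, green, red), "K" (3x3 intrinsics, pixels), "R" (3x3) and "t" (3): a world point X has camera coordinates R X + t. Camera axes: x right, y down, z forward; pixel columns grow to the right and rows downward; lengths in m; the calibration is good to about 2 mm. A picture is of the moment at which its call begins. There is no depth.
- r.hand_in(): hands the job in; it is judged then, once.
The state is a dict: "clock": time; "joints": joint angles; "qvel": joint speeds; "tau": joint torques, N m; "tcp_pos": TCP position; "orientation": TCP orientation; "contact_force": force on the tool from outside, world axes, zero at the start; "moment": the same for the moment, N m; "grip_width": finger opening in m; "gripper_force": force on a finger pad.
Only numpy, scipy, OpenCV 4.12 (cv2) and the standard library are available. Lean on these libraries where they do the work, as an engineer would, in place of code of your own. Each camera call takes 0.05 s, during which the arm holds its last target. There are 200 camera calls.

TASK

First turn the gauge's reset knob anticlockwise, back to its zero stop, and leave it there. Then take the large fired lid by its round knob, set it centred and level over the gauge's sprung plunger and press it gently down until its rim is firmly against the steel seat ring all round. Finish while still holding it pressed down there (do not let go), and leave everything else on the bench where it is.

Things in the scene. Friction and masses are not known exactly. Their poses are not given: they have to be found in the camera images.
- lid: the large fired-clay lid, right way up: a hollow round cap of 100 mm diameter (90 mm at its top edge), 22 mm high, with a plain upright cylindrical knob of 28 mm diameter on it, from 22 to 58 mm above the underside. Hollow below: skirt wall 8 mm thick, cavity 12 mm deep. 0.2 to 0.35 kg. Origin: centre of the underside (the rim's plane); z up
- lid_knob (a point): point on the lid's axis in its knob, 46 mm above the lid's underside: a good height for the TCP to grip
- gauge: the lid depth gauge, fixed: aluminium base plate 12 mm thick, 140 mm along its x, from -78 to +222 mm along its y. Origin: on the bench under the middle of the seat ring; z up. The dial with the reset knob is 165 mm from the ring's axis along +y
- seat: the steel seat ring on the gauge, the hard stop for the lid's rim: 120 mm outside and 72 mm inside diameter, 28 mm high. Origin: on its axis at its underside, 12 mm above the bench; its flat top lies 40 mm above the bench
- seat_center (a point): centre of the seat ring's flat top face, 40 mm above the bench; axes as the gauge's
- plunger (a joint): sprung plunger in the middle of the ring, m: 0 = up, grows as pressed straight down, at most 0.020. Brass head 26 mm in diameter, its top 26 mm above the ring's top when up: it meets the roof of the lid's cavity with the rim 14 mm above the ring, and is at 0.014 with the rim on the ring. Spring 4 N at first touch, 9 N with the lid seated: lifts the lid off the ring when let go
- knob_grip (a point): point on the reset knob's turning axis, 50 mm above the bench, 9 mm below the top of its grip bar: a good height for the TCP; axes as the gauge's
- reset_knob (a joint): angle of reset knob and pointer, rad: 0 = hard zero stop, grows clockwise from above, to 2.2. Friction 0.04 N m; stays where left; the plunger does not move it. Black bar grip 42 mm long, 14 wide, 27 to 59 mm above the bench, on a 44 mm disc over a white 92 mm dial. At 0 the bar lies along the gauge's x, pointer to -x beside a small pin; at angle a it is turned by -a about z
- small_lid: bystander: small flat fired-clay lid, disc of 80 mm diameter and 12 mm thickness with a low strap handle (33 mm high overall). Origin: centre of its underside
- prop: bystander: pale tubular kiln prop standing upright, 44 mm diameter, 50 mm high. Origin: centre of its underside
- jar: bystander: closed glaze jar, 64 mm diameter, 85 mm high. Origin: centre of its underside
- cup: bystander: fired-clay cup, 80 mm diameter, 85 mm high. Origin: centre of its underside
- rib: bystander: flat wooden rib lying on the bench, 60 x 110 x 8 mm. Origin: centre of its underside
- turner: bystander: turning tool with wooden handle lying on the bench, 190 mm long
- brush: bystander: glaze brush lying on the bench, 200 mm long
Things that resemble listed ones, but are neither listed nor needed, are in the scene too. Leave any green look-alike of the lid alone.

How it is judged:
On the way, in this order (a step that is already met when the one before it is completed fails the run):
1. the reset knob is turned back to its zero stop (value of joint reset_knob below 0.08 rad), for 0.2 s.
2. the lid is pressed down on the plunger until its rim is against the seat ring (contact force between lid and seat above 2 N and value of joint plunger above 0.0115 m and z of lid in the frame of seat_center below 0.003 m and horizontal distance between lid and seat_center below 0.01 m and angle between lid's own z axis and vertical below 0.08 rad and contact force between the fingers and lid above 2 N and value of joint reset_knob below 0.08 rad), for 0.4 s.
At the end, for the whole second after the job is handed in: The robot's fingers still press the lid (over 2 N) down on the plunger: rim against the seat ring with over 2 N and within 3 mm of its top, plunger over 11.5 mm down, lid within 10 mm of the ring's centre, tilted less than 0.08 rad and at rest, reset knob within 0.08 rad of zero (all of step 2 and linear speed of lid below 0.02 m/s); the arm keeps its last pose, push and grip.
It fails at once if the lid is rammed on to the gauge (over 60 N) (contact force between lid and gauge above 60 N).
It fails at once if a bystander is moved by more than 30 mm (distance of any of small_lid, prop, jar, cup, rib, turner, brush from where it was at the start of the episode above 0.03 m).
It also fails if it takes over 66 s, if anything falls off the work surface, if the arm or the gripper's body presses on something with over 40 N, if the wrist force passes 120 N, or if a joint passes its speed limit or range.

## Working session

There is one attempt and no reset: what is moved stays moved. The work goes in short steps, Python scripts to look and compute and a shell command to move; the robot and the scene stay as the last step left them, time stands still between calls to the robot, and variables do not carry over. Pictures are saved under pics/ and viewed, at most 10 in all, crops included, and the job is handed in when it is done.

```bash
ls; mkdir -p pics; python3 - <<'E'
from bench import r, optics
import cv2,pickle
o=r.get_obs();print({k:o[k] for k in('clock','tcp_pos','orientation','contact_force','grip_width')})
d={}
for n in("scene","top"):
    f=optics.grab_frame(n);d[n]=f;cv2.imwrite(f"pics/{n}0.png",f["color"]);print(n,f["K"],f["R"],f["t"])
pickle.dump(d,open("f0.pkl","wb"))
E
```

```text
pics
{'clock': 0.0, 'tcp_pos': array([0.26192162, 0.62149406, 0.24901788]), 'orientation': array([-6.22181756e-01, -3.07914799e+00,  2.87514571e-03]), 'contact_force': array([ 0.65067875, -0.33673443,  0.73511433]), 'grip_width': 0.08518906667339117}
scene [[421.21514409   0.         283.00980737]
 [  0.         421.21514409 210.99508312]
 [  0.           0.           1.        ]] [[-0.71983047  0.69394858  0.01671738]
 [ 0.42535305  0.45999343 -0.77941057]
 [-0.54856074 -0.55393268 -0.62629043]] [ 0.4064668  -0.18348056  1.54605327]
top [[497.81827189   0.         280.49239129]
 [  0.         497.81827189 199.77093851]
 [  0.           0.           1.        ]] [[-2.71236558e-02 -9.99616494e-01 -5.58329346e-03]
 [-9.77466357e-01  2.76914803e-02 -2.09267063e-01]
 [ 2.09341417e-01 -2.18606274e-04 -9.77842586e-01]] [0.02086034 0.57848073 1.15053409]
```

View pics/top0.png

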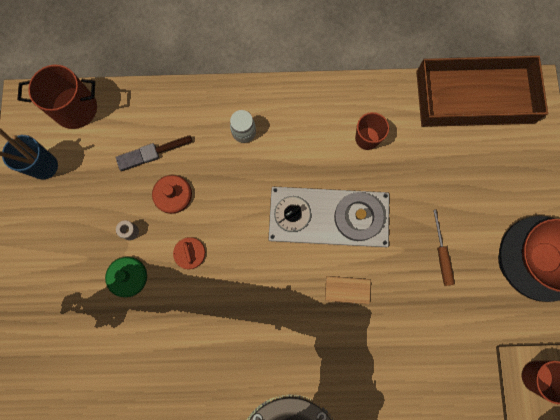

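View pics/scene0.png

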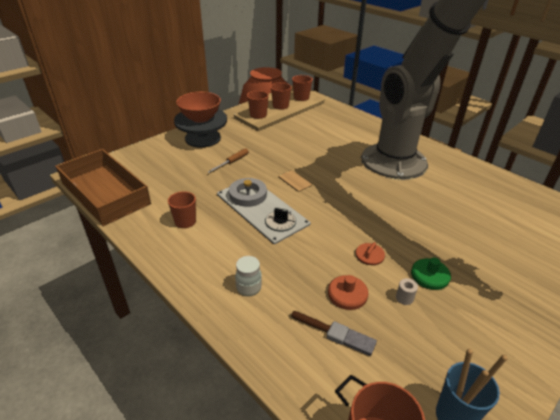

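The top view shows the large lid at (172,194), small lid at (190,253), green look-alike at (126,277), gauge ring at about (360,215) and the dial with its black knob at about (292,213). The scene view agrees: lid (348,291), ring (248,190), knob (281,215). Next I zoom in and measure.

```bash
cat > h.py <<'E'
import numpy as np
def back(f,u,v,z):
    d=f["R"].T@np.linalg.inv(f["K"])@[u,v,1.]; c=-f["R"].T@f["t"]
    return c+d*(z-c[2])/d[2]
def proj(f,X):
    p=f["K"]@(f["R"]@np.asarray(X)+f["t"]); return p[:2]/p[2]
E
python3 - <<'E'
import pickle,cv2,numpy as np
from h import *
d=pickle.load(open("f0.pkl","rb"))
t=d["top"]["color"]
a=cv2.resize(t[175:255,260:400],None,fx=5,fy=5,interpolation=cv2.INTER_CUBIC)
s=d["scene"]["color"]
b=cv2.resize(s[170:245,210:315],None,fx=2.6,fy=2.6,interpolation=cv2.INTER_CUBIC)
im=np.zeros((600,800,3),np.uint8);im[:400,:700]=a;im[400:400+195,:b.shape[1]]=b
cv2.imwrite("pics/z0.png",im)
# red blob of lid
for n,box in(("top",(170,220,145,200)),("scene",(270,310,325,372))):
    y0,y1,x0,x1=box;c=d[n]["color"][y0:y1,x0:x1].astype(int)
    m=((c[:,:,2]>110)&(c[:,:,2]>2.1*c[:,:,1])).astype(np.uint8)
    k=max(cv2.findContours(m,0,2)[0],key=cv2.contourArea);e=cv2.fitEllipse(k);bb=cv2.boundingRect(k)
    u,v=e[0][0]+x0,e[0][1]+y0;print(n,u,v,e[1],bb,back(d[n],u,v,.011))
for n,u,v,z in(("top",360,215,.04),("top",292,213,.05),("top",170,187.5,.058),("scene",248,189,.04),("scene",281,212,.055)):print(n,u,v,back(d[n],u,v,z))
# plate corners
for u,v in((272,187),(390,192),(388,246),(268,241)):print(back(d["top"],u,v,.012))
E
```

```text
top 170.2815818786621 193.51703262329102 (34.20087814331055, 36.37425994873047) (7, 6, 37, 36) [0.61383568 0.28502627 0.011     ]Traceback (most recent call last):
  File "<stdin>", line 14, in <module>
ValueError: max() iterable argument is empty
```

View pics/z0.png

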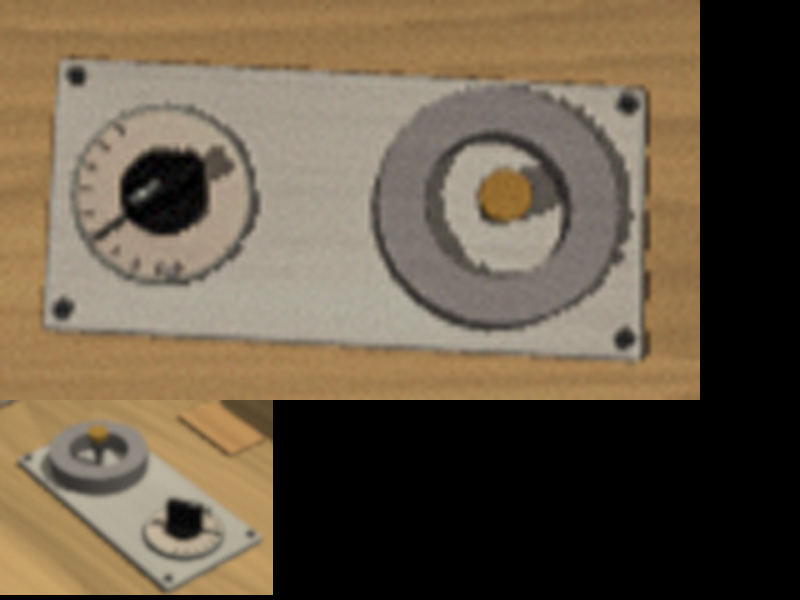

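The crop shows the plate corners at (62,58), (646,89), (641,359), (45,328). The pointer runs from (165,192) to (95,237), about 57° clockwise from the pin at the bottom (170,268). The next step fits the gauge and lid poses.

```bash
python3 - <<'E'
import pickle,cv2,numpy as np
from scipy.optimize import least_squares
from h import *
d=pickle.load(open("f0.pkl","rb"));T,S=d["top"],d["scene"]
tp=(np.array([(62,58),(646,89),(641,359),(45,328)])+.5)/5-.5+[260,175]
sp=(np.array([(18,63),(163,190),(262,140)])+.5)/2.6-.5+[210,170]
C=np.array([(.07,.222),(.07,-.078),(-.07,-.078),(-.07,.222)])
w=lambda p,q,z:[p[0]+np.cos(p[2])*q[0]-np.sin(p[2])*q[1],p[1]+np.sin(p[2])*q[0]+np.cos(p[2])*q[1],z]
ft=lambda p:np.ravel([proj(T,w(p,c,.012))-u for c,u in zip(C,tp)])
fs=lambda p:np.ravel([proj(S,w(p,C[i],.012))-u for i,u in zip((1,0,3),sp)])
for nm,f in(("top",ft),("scene",fs),("both",lambda p:np.r_[ft(p),fs(p)])):
    o=least_squares(f,[.6,-.1,0]);print(nm,o.x.round(4),"rms",np.sqrt((o.fun**2).mean()).round(2))
p=o.x;print("knob",np.round(w(p,(0,.165),.05),4))
for q,z in(((0,0),.04),((0,0),.066),((0,.165),.02)):print("top px",proj(T,w(p,q,z)),"zoom",(proj(T,w(p,q,z))-[260,175]+.5)*5-.5)
# pointer
pa=back(T,(95.5)/5-.5+260,(237.5)/5-.5+175,.02);k=w(p,(0,.165),.02);v=pa[:2]-k[:2]
g=np.arctan2(v[1],v[0])-p[2];print("pointer len",np.hypot(*v),"a",-(g-np.pi)%(2*np.pi))
# lid
a=np.linspace(0,2*np.pi,90)
def hull(f,x):
    P=np.array([proj(f,[x[0]+r*np.cos(t),x[1]+r*np.sin(t),z]) for r,z in((.05,0),(.045,.022),(.014,.058)) for t in a])
    return np.r_[P.min(0),P.max(0)]
bs=[]
for f,(y0,y1,x0,x1) in((T,(165,222,140,205)),(S,(265,315,320,378))):
    c=cv2.cvtColor(f["color"][y0:y1,x0:x1],cv2.COLOR_BGR2HSV)
    m=(((c[:,:,0]<9)|(c[:,:,0]>170))&(c[:,:,1]>150)&(c[:,:,2]>50)).astype(np.uint8)
    n,l,st,_=cv2.connectedComponentsWithStats(m);s=st[1:][st[1:,4].argmax()];b=np.array([x0+s[0]-.5,y0+s[1]-.5,x0+s[0]+s[2]-.5,y0+s[1]+s[3]-.5]);bs.append(b)
    o=least_squares(lambda x:hull(f,x)-b,[.61,.285]);print("lid",o.x.round(4),o.fun.round(1),b)
o=least_squares(lambda x:np.r_[hull(T,x)-bs[0],hull(S,x)-bs[1]],[.61,.285]);print("lid both",o.x.round(4),np.hypot(*o.x))
E
```

```text
top [ 0.5384 -0.1883 -0.0825] rms 0.53
scene [ 0.543  -0.1841 -0.094 ] rms 0.64
both [ 0.5394 -0.1878 -0.087 ] rms 0.9
knob [ 0.5537 -0.0234  0.05  ]
top px [359.2459323  215.10508805] zoom [498.22966148 202.52544024]
top px [360.85564347 213.1710999 ] zoom [506.27821735 192.85549951]
top px [292.11115955 212.72344195] zoom [162.55579775 190.61720976]
pointer len 0.0411890280218851 a 0.9036547697290929
lid [0.6163 0.2841] [ 0.4 -0.1 -0.4  0.1] [151.5 174.5 191.5 212.5]
lid [0.6142 0.2832] [-1.1 -2.3  1.1  2. ] [328.5 276.5 366.5 308.5]
lid both [0.6154 0.2837] 0.6776840426949976
```

```bash
cat >> h.py <<'E'
from scipy.spatial.transform import Rotation as Ro
def goto(o,pos,yaw_y):
    """row numbers taking the tool to pos, pointing down, tool y at world angle yaw_y"""
    R0=Ro.from_rotvec(o["orientation"]); y=np.array([np.cos(yaw_y),np.sin(yaw_y),0]);z=np.array([0,0,-1.])
    R1=Ro.from_matrix(np.c_[np.cross(y,z),y,z])
    s=R0.inv().apply(np.asarray(pos)-o["tcp_pos"])/.025; t=np.degrees((R0.inv()*R1).as_rotvec())/8
    print("row",s.round(3),t.round(3))
E
python3 - <<'E'
from h import *; from bench import r
goto(r.get_obs(),[.5537-.0,-.0234,.2],.58)
E
```

```text
row [-20.773 -19.24    1.999] [-1.10e-02  4.00e-03  4.24e+00]
```

```bash
python3 -m creep '{"rows":[[-20.77,-19.24,2,0,0,4.24,60],[-20.77,-19.24,2,0,0,4.24,60],[-20.77,-19.24,2,0,0,4.24,60],[-20.77,-19.24,2,0,0,4.24,60],[-20.77,-19.24,2,0,0,4.24,60],[-20.77,-19.24,2,0,0,4.24,60],[-20.77,-19.24,2,0,0,4.24,60],[-20.77,-19.24,2,0,0,4.24,60],[-20.77,-19.24,2,0,0,4.24,60],[-20.77,-19.24,2,0,0,4.24,60]]}'
python3 - <<'E'
from h import *; from bench import r
o=r.get_obs();print(o["clock"],o["tcp_pos"],o["joints"]);goto(o,[.5537,-.0234,.16],.58)
E
```

```text
clock: 1.35
tcp_pos: [0.5194, 0.0523, 0.2058]
orientation: [-1.493, -2.764, -0.0]
contact_force: [1.0, 1.3, -0.6]
grip_width: 0.0601
gripper_force: 0.0
1.35 [0.51943479 0.05228397 0.20576362] [-0.54684577  0.2873892   0.39326127  1.98598606 -0.14009677  0.89388373
  0.50037944]
row [-3.284 -0.514  1.83 ] [ 0.001 -0.001  0.003]
```

```bash
python3 -m creep '{"rows":[[-3.28,-0.51,1.83,0,0,0,60],[-3.28,-0.51,1.83,0,0,0,60],[-3.28,-0.51,1.83,0,0,0,60],[-3.28,-0.51,1.83,0,0,0,60],[-3.28,-0.51,1.83,0,0,0,60]]}'
python3 - <<'E'
from h import *; from bench import r,optics
import cv2,pickle
o=r.get_obs();goto(o,[.5537,-.0234,.16],.58)
f=optics.grab_frame("wrist");pickle.dump(f,open("w1.pkl","wb"));im=f["color"].copy()
c=np.array([.5537,-.0234])
print(proj(f,[*c,.059]),proj(f,[*c,.02]))
cv2.imwrite("pics/w1.png",im)
E
```

```text
clock: 1.98
tcp_pos: [0.5534, -0.0199, 0.1607]
orientation: [1.49, 2.766, 0.002]
contact_force: [0.0, 0.3, 0.2]
grip_width: 0.06
gripper_force: 0.0
row [-0.125 -0.066  0.028] [ 0.007 -0.003  0.016]
[285.33957383 223.51655882] [285.57992331 207.62417732]
```

View pics/w1.png

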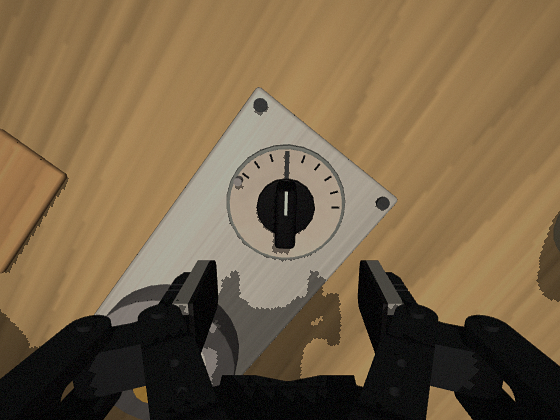

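The bar is vertical in the wrist view at (285,214) with the pointer straight up, so the tool is aligned with it. The dial centre is about (286,202), the pin (239,183) and the plate corners (260,87) and (397,199). I'll refine with these.

```bash
python3 - <<'E'
import pickle
from h import *
f=pickle.load(open("w1.pkl","rb"))
p=[.5394,-.1878,-.087];c,s=np.cos(p[2]),np.sin(p[2])
for (u,v),q in(((260,87),(-.07,.222)),((397,199),(.07,.222))):print(back(f,u,v,.012)[:2],p[0]+c*q[0]-s*q[1],p[1]+s*q[0]+c*q[1])
a,b=back(f,260,87,.012),back(f,397,199,.012);w=b-a;print(np.hypot(*w[:2]),np.arctan2(w[1],w[0]))
for z in(.012,.014,.016,.02):print("dial",z,back(f,286,202.5,z)[:2],"diam",np.hypot(*(back(f,344.5,202,z)-back(f,227.5,202,z))[:2]))
k,e=back(f,286,202.5,.014),back(f,287.3,153,.014)
n=back(f,239,183,.018);d=e-k;print("bar/pointer",np.arctan2(d[1],d[0]),"pin",np.arctan2(*(n-k)[1::-1]))
E
```

```text
[0.49012769 0.03989653] 0.4889543925551416 0.03944269116853738
[0.62400918 0.0285794 ] 0.6284248966611092 0.02727805042467446
0.13435896228906463 -0.08433050793617838
dial 0.012 [ 0.55288202 -0.02161116] diam 0.09189675262372063
dial 0.014 [ 0.55259694 -0.0211663 ] diam 0.09121925424845281
dial 0.016 [ 0.55231185 -0.02072143] diam 0.09054175587318497
dial 0.02 [ 0.55174168 -0.0198317 ] diam 0.08918675912264923
bar/pointer 2.12644277409641 pin -2.9900564757937373
```

```bash
python3 - <<'E'
from h import *; from bench import r
goto(r.get_obs(),[.553,-.0223,.051],.557)
E
```

```text
row [-0.07  -0.069  4.39 ] [ 0.008 -0.002  0.181]
```

```bash
python3 -m creep '{"rows":[[-0.07,-0.07,1.5,0,0,0.18,50],[-0.07,-0.07,3,0,0,0.18,45],[-0.07,-0.07,4.0,0,0,0.18,45],[-0.07,-0.07,4.39,0,0,0.18,45],[-0.07,-0.07,4.39,0,0,0.18,20],[-0.07,-0.07,4.39,0,0,0.18,5],[-0.07,-0.07,4.39,0,0,0.18,5],[-0.07,-0.07,4.39,0,0,0.18,5]]}' 30
python3 - <<'E'
from h import *; from bench import r
goto(r.get_obs(),[.553,-.0223,.051],.557)
E
```

```text
clock: 3.02
tcp_pos: [0.5539, -0.0236, 0.0516]
orientation: [1.527, 2.744, 0.003]
contact_force: [-0.2, 1.2, 6.7]
grip_width: 0.0136
gripper_force: 34.0
row [ 0.062 -0.003  0.022] [ 0.016  0.004 -0.013]
```

```bash
python3 -m creep '{"rows":[[0,0,-0.04,0,0,-1,5],[0,0,-0.04,0,0,-2,5],[0,0,-0.04,0,0,-3,5],[0,0,-0.04,0,0,-4,5],[0,0,-0.04,0,0,-5,5],[0,0,-0.04,0,0,-6,5],[0,0,-0.04,0,0,-6.4,5],[0,0,-0.04,0,0,-6.7,5],[0,0,-0.04,0,0,-6.9,5],[0,0,-0.04,0,0,-6.9,5]]}'
python3 - <<'E'
from h import *; from bench import r
o=r.get_obs();print(o["moment"],Ro.from_rotvec(o["orientation"]).as_matrix()[:,1]);goto(o,[.553,-.0223,.051],1.486)
E
```

```text
clock: 4.28
tcp_pos: [0.5546, -0.0224, 0.0517]
orientation: [0.084, 3.137, 0.004]
contact_force: [5.5, 5.1, -6.3]
grip_width: 0.0134
gripper_force: 38.5
[ 0.98969142 -1.11893788 -0.84052686] [0.05376389 0.99855078 0.0024031 ]
row [ 0.066 -0.     0.028] [0.018 0.026 0.222]
```

```bash
python3 -m creep '{"rows":[[0,0,0,0,0,0.1,20],[0,0,0,0,0,0.1,40],[0,0,0,0,0,0.1,45],[0,0,0,0,0,0.1,45],[0,0,-1,0,0,0.1,45],[0,0,-2.5,0,0,0.1,45],[0,0,-4,0,0,0.1,70],[0,0,-6,0,0,0.1,85],[0,0,-6,0,0,0.1,85]]}'
python3 - <<'E'
from h import *; from bench import r,optics
import cv2,pickle
o=r.get_obs();goto(o,[.6154,.2837,.15],.43)
f=optics.grab_frame("wrist");pickle.dump(f,open("w2.pkl","wb"));cv2.imwrite("pics/w2.png",f["color"])
E
```

```text
clock: 5.4
tcp_pos: [0.5554, -0.0241, 0.2055]
orientation: [0.105, 3.132, 0.001]
contact_force: [-0.1, 0.4, -0.1]
grip_width: 0.085
gripper_force: 0.0
row [-1.556 12.443  2.247] [0.038 0.047 7.691]
```

View pics/w2.png

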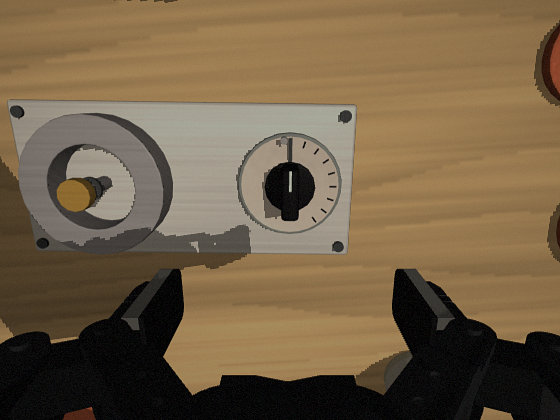

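The pointer (290,137) is right beside the pin (283,140), so the knob is at zero. I'll refine the gauge pose from this picture and go to the lid.

```bash
python3 - <<'E'
import pickle
from scipy.optimize import least_squares
from h import *; from bench import r
f=pickle.load(open("w2.pkl","rb"))
w=lambda p,q,z:[p[0]+np.cos(p[2])*q[0]-np.sin(p[2])*q[1],p[1]+np.sin(p[2])*q[0]+np.cos(p[2])*q[1],z]
pts=[((-.07,-.078),.012,(8,100.5)),((-.07,.222),.012,(356.5,105)),((.07,.222),.012,(348.5,254.5)),((0,.165),.014,(290,183)),((0,0),.066,(75.5,194.5))]
pts[0]=((-.07,-.078),.012,(8,100.5))
for flip in (1,-1):
    g=lambda p:np.ravel([proj(f,w(p,np.array(q)*[flip,1],z))-u for q,z,u in pts])
    o=least_squares(g,[.54,-.187,-.085]);print(flip,o.x.round(4),o.fun.round(1))
o=r.get_obs();goto(o,[.6154,.2837,.16],1.504)
E
```

```text
1 [ 0.5396 -0.1849 -0.0776] [-3.6 -1.2  3.3 -1.7  1.3  1.3  1.3  1.1 -1.9  2.1]
-1 [ 0.4842 -0.1678 -0.4814] [  -1.7   54.9  -41.5  174.2   34.  -107.6    0.7   10.1    3.4  -74.9]
row [-1.63  12.445  1.743] [0.004 0.028 0.001]
```

```bash
python3 -m creep '{"rows":[[-1.63,12.44,1.74,0,0.03,0,85],[-1.63,12.44,1.74,0,0.03,0,85],[-1.63,12.44,1.74,0,0.03,0,85],[-1.63,12.44,1.74,0,0.03,0,85],[-1.63,12.44,1.74,0,0.03,0,85],[-1.63,12.44,1.74,0,0.03,0,85],[-1.63,12.44,1.74,0,0.03,0,85],[-1.63,12.44,1.74,0,0.03,0,85]]}'
python3 - <<'E'
from h import *; from bench import r,optics
import cv2,pickle
o=r.get_obs();goto(o,[.6154,.2837,.046],1.504)
f=optics.grab_frame("wrist");pickle.dump(f,open("w3.pkl","wb"));cv2.imwrite("pics/w3.png",f["color"])
for z in(0,.022,.058):print(proj(f,[.6154,.2837,z]))
E
```

```text
clock: 6.45
tcp_pos: [0.6143, 0.2811, 0.1574]
orientation: [-0.108, -3.135, 0.002]
contact_force: [-0.1, -1.2, -0.3]
grip_width: 0.085
gripper_force: 0.0
row [-0.059  0.114  4.456] [-0.012 -0.034 -0.017]
[291.27330623 200.59931977]
[291.506133   207.80663108]
[291.97827105 222.4219863 ]
```

View pics/w3.png

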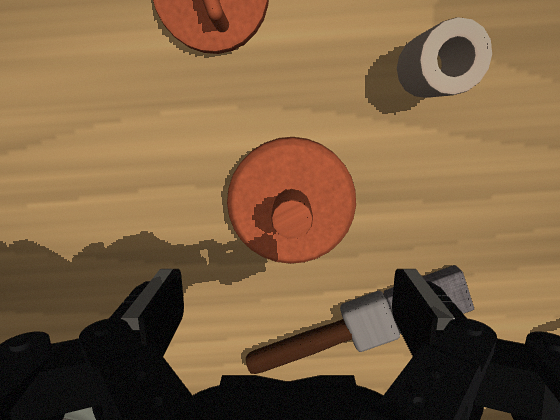

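Lid knob top is at (292.5,220), within 2 px of the prediction (292,222). Descending with a 1 mm correction.

```bash
python3 -m creep '{"rows":[[-0.02,0.11,1.5,0,-0.03,0,85],[-0.02,0.11,3,0,-0.03,0,85],[-0.02,0.11,4.1,0,-0.03,0,80],[-0.02,0.11,4.46,0,-0.03,0,60],[-0.02,0.11,4.46,0,-0.03,0,40],[-0.02,0.11,4.46,0,-0.03,0,15],[-0.02,0.11,4.46,0,-0.03,0,15],[-0.02,0.11,4.46,0,-0.03,0,15],[-0.02,0.11,4.46,0,-0.03,0,15]]}' 70
python3 - <<'E'
from h import *; from bench import r
goto(r.get_obs(),[.539,-.186,.19],1.504)
E
```

```text
clock: 7.62
tcp_pos: [0.6155, 0.2864, 0.0483]
orientation: [0.105, 3.137, 0.001]
contact_force: [-0.4, -1.1, 6.3]
grip_width: 0.0263
gripper_force: 69.1
row [  1.777 -19.053  -5.692] [ 0.007  0.017 -0.001]
```

```bash
python3 -m creep '{"rows":[[0,0,-0.5,0,0,0,10],[0,0,-1.5,0,0,0,10],[0,0,-3,0,0,0,10],[0,0,-4.5,0,0,0,10],[0,0,-4.5,0,0,0,10]]}'
python3 - <<'E'
from h import *; from bench import r
goto(r.get_obs(),[.539,-.186,.16],1.504)
E
```

```text
clock: 8.25
tcp_pos: [0.6162, 0.2875, 0.1629]
orientation: [0.104, 3.134, 0.006]
contact_force: [-0.5, -0.3, -4.0]
grip_width: 0.0262
gripper_force: 69.1
row [  1.824 -19.105   0.03 ] [0.029 0.041 0.002]
```

```bash
python3 -m creep '{"rows":[[0.1,-1,0,0,0.04,0,10],[0.3,-3,0,0,0.04,0,10],[0.5,-5.2,0,0,0.04,0,10],[0.7,-7.4,0,0,0.04,0,10],[0.9,-9.6,0,0,0.04,0,10],[1.1,-11.8,0,0,0.04,0,10],[1.35,-14,0,0,0.04,0,10],[1.55,-16.2,0,0,0.04,0,10],[1.75,-18.3,0,0,0.04,0,10],[1.82,-19.1,0,0,0.04,0,10]]}'
python3 -m creep '{"rows":[[0,0,0,0,0,0,10],[0,0,0,0,0,0,10]]}'
python3 - <<'E'
from h import *; from bench import r,optics
import cv2,pickle
o=r.get_obs();goto(o,[.539,-.186,.16],1.504)
F={n:optics.grab_frame(n) for n in("scene","top","wrist")};pickle.dump(F,open("f4.pkl","wb"))
im=np.zeros((600,800,3),np.uint8)
im[:420,:560]=F["wrist"]["color"]
im[:240,560:]=cv2.resize(F["scene"]["color"][150:230,210:290],(240,240))
im[240:480,560:]=cv2.resize(F["top"]["color"][170:250,320:400],(240,240))
cv2.imwrite("pics/w4.png",im)
print(o["tcp_pos"],o["contact_force"])
E
```

```text
clock: 9.5
tcp_pos: [0.5338, -0.1921, 0.1575]
orientation: [-0.114, -3.13, 0.002]
contact_force: [-0.2, 0.2, -3.1]
grip_width: 0.0259
gripper_force: 69.4
clock: 9.75
tcp_pos: [0.5365, -0.1859, 0.158]
orientation: [-0.103, -3.132, -0.002]
contact_force: [-0.7, 0.4, -2.5]
grip_width: 0.0263
gripper_force: 69.5
row [-0.098  0.002 -0.08 ] [ 0.007 -0.053  0.009]
[ 0.53653815 -0.18588975  0.15800619] [-0.66999825  0.40324513 -2.53114405]
```

View pics/w4.png

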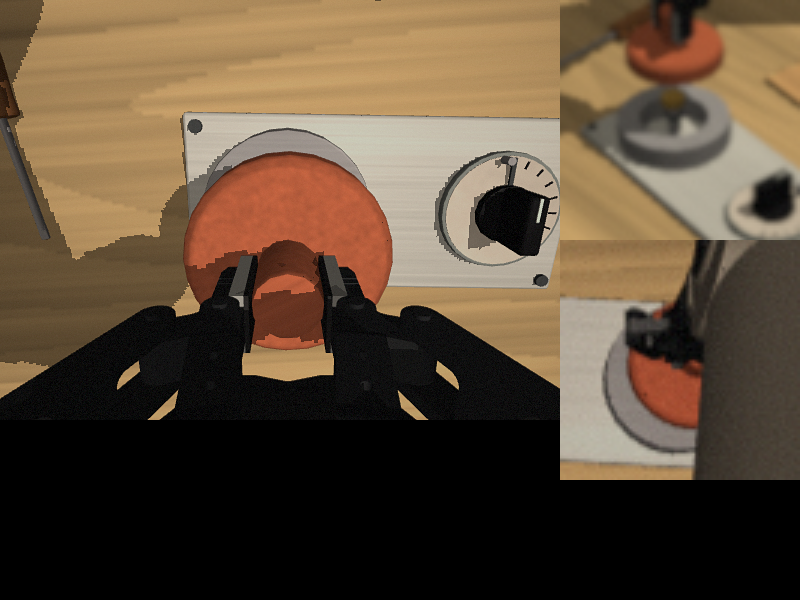

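Wrist view: the lid is level and held. Its outline spans columns 184–393, with the bottom edge near row 349, and the ring's arc top is at (287,128). The next check compares the projected outlines with these.

```bash
python3 - <<'E'
import pickle,cv2
from scipy.optimize import least_squares
from h import *
F=pickle.load(open("f4.pkl","rb"));a=np.linspace(0,2*np.pi,181)
circ=lambda f,x,y,r,z:np.array([proj(f,[x+r*np.cos(t),y+r*np.sin(t),z]) for t in a])
f=F["wrist"]
# ring: image-top edge of outer ring
for c in((.539,-.186),):
    P=circ(f,*c,.06,.04);print("ring pred top",P[P[:,1].argmin()],"lr",P[:,0].min(),P[:,0].max())
Q=lambda x:np.r_[circ(f,x[0],x[1],.05,x[2]),circ(f,x[0],x[1],.045,x[2]+.022)]
def g(x):
    q=Q(x);return [q[:,0].min()-183.5,q[:,0].max()-392.5,q[:,1].min()-152,q[:,1].max()-349.5]
o=least_squares(g,[.537,-.186,.11],x_scale=[.01]*3);print("lid wrist",o.x.round(4),np.round(o.fun,1))
# plate corners/dial in wrist
print("dial",back(f,505.5,208.5,.014)[:2],"corner(-,-)",back(f,182.5,113,.012)[:2])
# scene: lid bbox
c=cv2.cvtColor(F["scene"]["color"][140:190,210:290],cv2.COLOR_BGR2HSV)
m=(((c[:,:,0]<9)|(c[:,:,0]>170))&(c[:,:,1]>150)&(c[:,:,2]>50)).astype(np.uint8)
n,l,st,_=cv2.connectedComponentsWithStats(m);s=st[1:][st[1:,4].argmax()]
b=np.array([210+s[0]-.5,210+s[0]+s[2]-.5,140+s[1]+s[3]-.5]);fs=F["scene"]
def gs(x):
    q=np.r_[circ(fs,x[0],x[1],.05,.11),circ(fs,x[0],x[1],.045,.132)];return [q[:,0].min()-b[0],q[:,0].max()-b[1],q[:,1].max()-b[2]]
o=least_squares(gs,[.537,-.186]);print("lid scene (z=.11)",o.x.round(4),np.round(o.fun,1),b)
# ring in scene, zoom3: outer top face approx left/right extremes
P=circ(fs,.539,-.186,.06,.04);print("ring scene pred zoomcoords",(P[:,0].min()-210)*3+560,(P[:,0].max()-210)*3+560,(P[:,1].min()-150)*3,(P[:,1].max()-150)*3)
E
```

```text
ring pred top [287.19681258 128.53224827] lr 201.51056953167458 371.9695118132576
lid wrist [ 0.5346 -0.185   0.113 ] [ 3.3 -3.3 -3.5  3.5]
dial [ 0.5518288  -0.01651419] corner(-,-) [ 0.46459457 -0.25726105]
lid scene (z=.11) [ 0.5312 -0.1919] [-1.8  1.9 -0.2] [233.5 262.5 177.5]
ring scene pred zoomcoords 617.0281331785584 731.572436436224 83.24315466277886 150.09062144995752
```

```bash
python3 -m creep '{"rows":[[-0.14,0,0.5,0,-0.05,0,10],[-0.14,0,1,0,-0.05,0,10],[-0.14,0,1.5,0,-0.05,0,10],[-0.14,0,1.9,0,-0.05,0,10],[-0.14,0,2.1,0,-0.05,0,10],[-0.14,0,2.15,0,-0.05,0,10],[-0.14,0,2.15,0,-0.05,0,10]]}'
python3 - <<'E'
from h import *; from bench import r
goto(r.get_obs(),[.540,-.186,.0883],1.504)
E
```

```text
clock: 10.78
tcp_pos: [0.5406, -0.1874, 0.1054]
orientation: [0.105, 3.138, -0.0]
contact_force: [0.4, -0.1, -3.3]
grip_width: 0.0259
gripper_force: 69.5
row [0.029 0.054 0.684] [-0.001  0.013  0.001]
```

```bash
python3 -m creep '{"rows":[[0.02,0.03,0.08,0,0,0,10],[0.02,0.03,0.16,0,0,0,10],[0.02,0.03,0.24,0,0,0,10],[0.02,0.03,0.32,0,0,0,10],[0.02,0.03,0.4,0,0,0,10],[0.02,0.03,0.48,0,0,0,10],[0.02,0.03,0.54,0,0,0,10],[0.02,0.03,0.58,0,0,0,10],[0.02,0.03,0.58,0,0,0,10]]}'
python3 -m creep '{"rows":[[0,0,0.03,0,0,0,10],[0,0,0.06,0,0,0,10],[0,0,0.06,0,0,0,10]]}'
python3 -m creep '{"rows":[[0,0,0.03,0,0,0,10],[0,0,0.06,0,0,0,10],[0,0,0.06,0,0,0,10]]}'
```

```text
clock: 11.9
tcp_pos: [0.5403, -0.1865, 0.0908]
orientation: [0.104, 3.138, -0.0]
contact_force: [-0.6, 1.0, 5.3]
grip_width: 0.0262
gripper_force: 70.1
clock: 12.28
tcp_pos: [0.5402, -0.1865, 0.0894]
orientation: [0.104, 3.138, -0.0]
contact_force: [0.1, 0.9, 6.1]
grip_width: 0.026
gripper_force: 70.1
clock: 12.65
tcp_pos: [0.5402, -0.1865, 0.0882]
orientation: [0.104, 3.138, 0.0]
contact_force: [-2.3, 2.9, 8.4]
grip_width: 0.026
gripper_force: 70.8
```

```bash
python3 -m creep '{"rows":[[0,0,0.02,0,0,0,10],[0,0,0.04,0,0,0,10],[0,0,0.04,0,0,0,10]]}'
python3 -m creep '{"rows":[[0,0,0.02,0,0,0,10],[0,0,0.03,0,0,0,10],[0,0,0.03,0,0,0,10]]}'
```

```text
clock: 13.02
tcp_pos: [0.5402, -0.1864, 0.0882]
orientation: [0.104, 3.138, 0.0]
contact_force: [-4.8, 2.3, 18.3]
grip_width: 0.026
gripper_force: 71.7
clock: 13.4
tcp_pos: [0.5403, -0.1865, 0.0882]
orientation: [0.104, 3.138, 0.0]
contact_force: [-7.2, 4.2, 24.8]
grip_width: 0.0261
gripper_force: 72.3
```

```bash
python3 -m creep '{"rows":[[0,0,0,0,0,0,10],[0,0,0,0,0,0,10],[0,0,0,0,0,0,10],[0,0,0,0,0,0,10]]}'
python3 - <<'E'
from bench import r,optics
import cv2,numpy as np
im=np.zeros((420,800,3),np.uint8)
im[:,:560]=optics.grab_frame("wrist")["color"]
im[:240,560:]=cv2.resize(optics.grab_frame("scene")["color"][150:230,210:290],(240,240))
cv2.imwrite("pics/w5.png",im)
E
```

```text
clock: 13.9
tcp_pos: [0.5402, -0.1865, 0.0881]
orientation: [0.105, 3.138, 0.0]
contact_force: [-7.5, 3.8, 24.7]
grip_width: 0.0265
gripper_force: 72.3
```

View pics/w5.png

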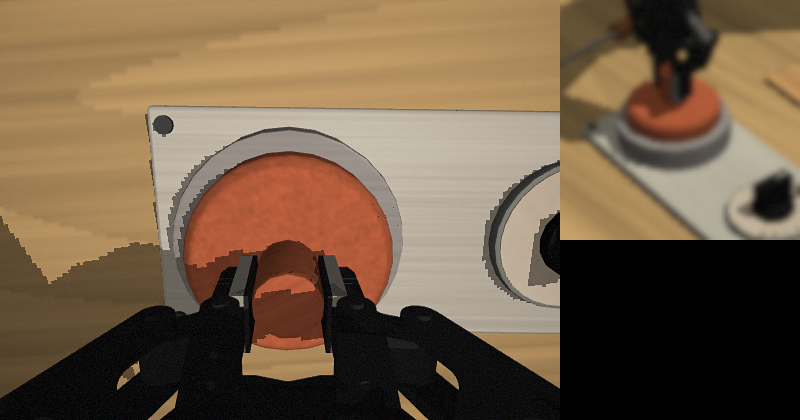

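Wrist view: the lid sits on the ring, with margins of 13 px left and 10 px right, and row 128 (ring) against 152 (lid) at the top. A quick check of the margin along x before handing in.

```bash
python3 - <<'E'
from h import *; from bench import optics
f=optics.grab_frame("wrist");a=np.linspace(0,2*np.pi,361)
for c in((.539,-.186),(.534,-.186),(.544,-.186)):
    for r,z in((.06,.04),(.05,.04),(.045,.062)):
        P=np.array([proj(f,[c[0]+r*np.cos(t),c[1]+r*np.sin(t),z]) for t in a]);print(c,r,P.min(0).round(1),P.max(0).round(1))
E
```

```text
(0.539, -0.186) 0.06 [171.  128.4] [405.8 347.9]
(0.539, -0.186) 0.05 [190.7 150. ] [386.1 332.4]
(0.539, -0.186) 0.045 [189.1 168.1] [387.9 350.9]
(0.534, -0.186) 0.06 [169.4 117.3] [406.  340.2]
(0.534, -0.186) 0.05 [189.2 139.3] [386.2 324.5]
(0.534, -0.186) 0.045 [187.5 156.2] [388.  342.1]
(0.544, -0.186) 0.06 [172.5 139.2] [405.5 355.4]
(0.544, -0.186) 0.05 [192.  160.5] [386.  340.2]
(0.544, -0.186) 0.045 [190.6 179.9] [387.8 359.5]
```

Measured ring top at row 128 and lid top edge at row 152 match the predictions (128.4 and 150), so the lid is centred to within about 1 mm.

```bash
python3 -c "
from bench import r
print(r.get_obs()['contact_force']);print(r.hand_in())"
```

```text
[-7.43981798  4.03935884 24.48831381]
the job is handed in; nothing more can be done
None
```

The job is handed in, but no verdict came back: the reset knob is at its zero stop by camera, and the lid is centred to about 1 mm and held down on the seat ring with about 24 N at the wrist.

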